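# Charge an ink bottle with mixing balls through a spring-closed slide gate

## Task

Charge the clear ink bottle with mixing balls: tip all five steel balls from the blue-handled scoop into the funnel, where the spring-closed gate holds them back, and set the scoop down upright on the bench again. Then pull the gate's orange grip out until its red pointer is on the red mark of the scale, so that the port lines up and all five balls drop into the bottle, and finish still gripping it there against its spring, so that I can look down the spout. Leave the bottle standing in its place and do not disturb the other things on the bench.

Things in the scene. Friction and masses are not known exactly. Their poses are not given: they have to be found in the camera images.
- stand: Fixed stand: grey base 146 x 88 mm, column at +x (to 91 mm), aluminium guide block 90 to 113 mm high, on it a steel funnel, the highest part: rim 174 mm high, 102 mm wide inside, down to a 38 mm bore at 121 mm. Origin on the bench under the funnel's axis; z up; -x is the way the gate is pulled, +y the side of the white scale. Place and yaw vary
- funnel_rim (a point): centre of the funnel's mouth, 174 mm above the bench; axes as the stand's
- throat (a point): centre of the bore on top of the gate's blade, 100 mm above the bench, where the balls are held back; axes as the stand's
- gate: The gate: steel blade sliding in the guide block, blue crossbar and orange upright grip at its outer end. Axes and, when shut, origin are the stand's. Slides along -x by 0 (shut) to 70 mm (stop, for cleaning). Springs pull it shut with 3 N at 0 and 8.5 N at the mark, also when let go. Its 41 mm port is under the bore 46 mm out (at the mark); further out the blade closes the bore again
- gate_grip (a point): grip point of the orange upright grip: 18 mm along the pull (x), 28 mm across (y), 119 to 165 mm above the bench; the point is on its centre line, 148 mm up, 100 mm from the funnel's axis when shut. Axes as the stand's. Crossbar, pointer and scale below reach 109 mm height, within 54 mm of the pull line; the funnel's rim is 35 mm from the shut grip
- pointer (a point): tip of the red pointer on the gate's crossbar; axes as the stand's; moves with the gate
- mark (a point): the red line on the white scale beside the gate; axes as the stand's; the pointer stands at x = +46 mm of it when the gate is shut and at x = 0 when it is on the mark
- bottle: clear wide-mouthed ink bottle, open, 66 mm in diameter and 75 mm high, mouth 42 mm wide, standing loose between four dowels on the stand's base plate under the spout. Origin centre of its underside, z up. 150 g
- nest (a point): the bottle's place: on the base plate (10 mm above the bench) under the funnel's axis
- scoop: aluminium scoop, about 120 g, loose on the bench, the balls in it. Pan 62 x 50 mm, walls 26 mm high. Origin centre of the pan's underside, +x to its lip, z up. The floor (3 mm thick) is flat to x = 30 mm, then rises at 22 degrees to the lip at x = 54 mm: balls roll out when it is tipped forward by more than 22 degrees; 45 to 55 empties it. The handle is behind the pan
- scoop_grip (a point): grip point in the middle of the scoop's blue handle, a straight bar 84 mm long (along the scoop's x), 18 mm wide and 16 mm high, this point 27 mm above the bench when the scoop lies flat and 82 mm behind the scoop's origin; axes as the scoop's
- scoop_lip (a point): middle of the scoop's pouring lip: 55 mm before the scoop's origin and 12 mm above its underside; axes as the scoop's
- ball1_center (a point): centre of a steel mixing ball, 13.5 mm in diameter, 10 g
- ball2_center (a point): centre of a steel mixing ball, 13.5 mm in diameter, 10 g
- ball3_center (a point): centre of a steel mixing ball, 13.5 mm in diameter, 10 g
- ball4_center (a point): centre of a steel mixing ball, 13.5 mm in diameter, 10 g
- ball5_center (a point): centre of a steel mixing ball, 13.5 mm in diameter, 10 g
- ink_black: black capped ink bottle, 52 mm in diameter, 100 mm high, loose bystander; origin centre of its underside
- dropper_blue: small blue dropper bottle with white cap, 32 mm in diameter, 70 mm high, loose bystander; origin centre of its underside
- relay_a: pale relay module, 46 x 72 x 32 mm, loose bystander; origin centre of its underside
- relay_b: another pale relay module, 46 x 72 x 32 mm, loose bystander; origin centre of its underside
- tape: roll of brown tape, 70 mm in diameter, 19 mm high, loose bystander; origin centre of its underside
Things that resemble listed ones, but are neither listed nor needed, are in the scene too. Of the things shaped like the bottle, the clear one is meant.

How it is judged:
By the outcome, as a careful person would: the job done as asked, in the order asked, and still so for the second after the job is handed in, while the arm keeps its last pose, push and grip.
It also fails if it takes over 72 s, if anything falls off the work surface, if the arm or the gripper's body presses on something with over 40 N, if the wrist force passes 120 N, or if a joint passes its speed limit or range.

## Robot

A 6-joint arm with a two-finger parallel gripper is mounted at the origin on a cart in front of the work surface, level with it; the furniture and walls round the work are solid. World frame = base frame: x ahead of the robot, y to its left, z up, the work surface at z = 0. Lengths are in mm, angles in rad, forces in N, time in s.
With the tool pointing down it reaches from about 400 to 925 mm from the base axis. Payload 12.5 kg.
Tool frame: the origin (TCP) lies midway between the tips of the shut fingers; the grasp point (between the pads) lies 19 mm behind it (r.grip_point_offset is the distance from the TCP to the grasp point, in mm); z points along the fingers, y is the line along which they close (so a half turn about z gives the same grasp; the last joint's range is limited). The gripper opens to 95 mm and grips with 3 to 60 N. Pads are 20 mm wide; open, the fingers measure 119 mm over their backs; the gripper's body (75 mm by 180 mm) begins 59 mm behind the grasp point.
Start: joints at [1.094, 0.491, 1.559, -0, 1.092, -0.106], TCP at [226.462, 582.551, 181.861] pointing down, gripper open.
Joint ranges: [-3.1, 3.1], [-0.84, 2.19], [0.05, 2.79], [-1.13, 4.28], [0.06, 2.93], [-2.69, 2.69]. Speed limits (rad/s): [2.22, 2.22, 2.79, 3.14, 3.14, 3.14].

## Interface

Orientations are given as a unit quaternion [w, x, y, z].
In Python, from station import r gives the robot as it stands.
- The arm moves only by the tool arm_command, never from a script. Its argument "commands" is a list of rows, each an object with "translation": the shift along the tool's x, y, z in m, a list of three; "turn": the turn, a rotation vector about the tool's x, y, z in degrees, a list of three. A call has 1 to 8 rows; each row is the pose to reach, as a shift and turn from the pose commanded when the call began, along the tool's axes at that moment; what a row does not reach only later rows make up. A row lasts 1/8 s, in which the tool goes at most 62.5 mm and 10.7 degrees, less where a joint would pass 70% of its speed; a pose out of reach is approached as far as the arm can. A call with a gripper value outside its range is refused whole. "hand" is the closure in counts, from 0 (fully open) to 255 (shut), set as the call begins (left out, the last holds). The fingers move at their own pace and stop on an object; "force" is the grip in N (left out, the last holds). Time passes only in rows, so rows that repeat a pose let the fingers close. It gives the time, the measured TCP pose, the force, the opening and the grip force at its end, in the units of the state.
- r.get_obs(): the state, without advancing time (a new reading comes with each control period).
- r.camera(name): name is "side" or "top" or "wrist"; returns a dict with "pixels" (420x560x3 uint8, red, green, blue), "intrinsics" (3x3 intrinsics, pixels), "position" and "orientation" of the camera in the world. Camera axes: x right, y down, z forward; pixel columns grow to the right and rows downward; lengths in mm; the calibration is good to about 2 mm. A picture is of the moment at which its call begins. There is no depth.
- r.job_done(): hands the job in; it is judged then, once.
The state is a dict: "clock": time; "joint_pos": joint angles; "joint_vel": joint speeds; "effort": joint torques, N m; "ee_pos": TCP position; "eef_rot": TCP orientation; "wrist_force": force on the tool from outside, world axes, zero at the start; "ft_torque": the same for the moment, N m; "gripper_width": finger opening in mm; "finger_force": force on a finger pad.
Only numpy, scipy, OpenCV 4.12 (cv2) and the standard library are available. Lean on these libraries where they do the work, as an engineer would, in place of code of your own. Each camera call takes 0.05 s, during which the arm holds its last target. There are 200 camera calls.

## Working session

There is one attempt and no reset: what is moved stays moved. The work goes in short steps, Python scripts to look and compute and a tool call to move; the robot and the scene stay as the last step left them, time stands still between calls to the robot, and variables do not carry over. Pictures are saved under pics/ and viewed, at most 10 in all, crops included, and the job is handed in when it is done.

Besides the shell and the picture viewer there is one more tool, called after "Emit:" as name([rows], argument=value, ...), one row to a line, values as JSON. arm_command: Moves the arm, as the interface text tells. Its arguments: {"type":"object","properties":{"commands":{"type":"array"},"hand":{"type":"number"},"force":{"type":"number"}},"required":["commands"]}

```bash
mkdir -p pics; cat > h.py <<'E'
import numpy as np, cv2, pickle
from scipy.spatial.transform import Rotation as R
from station import r
def q2R(q): return R.from_quat([q[1],q[2],q[3],q[0]])
def snap(n,f):
    c=r.camera(n); pickle.dump(c,open(f'pics/{f}.pkl','wb'))
    cv2.imwrite(f'pics/{f}.png',cv2.cvtColor(np.asarray(c['pixels']),cv2.COLOR_RGB2BGR)); return c
def load(f): return pickle.load(open(f'pics/{f}.pkl','rb'))
def ray(c,u,v):
    d=np.linalg.inv(np.array(c['intrinsics']))@[u,v,1]; return np.array(c['position']),q2R(c['orientation']).apply(d)
def atz(c,u,v,z):
    p,d=ray(c,u,v); return p+d*(z-p[2])/d[2]
def proj(c,P):
    q=q2R(c['orientation']).inv().apply(np.array(P)-c['position']); k=np.array(c['intrinsics'])@q; return k[:2]/k[2]
def tri(a,b):
    A=[];y=[]
    for c,u,v in (a,b):
        p,d=ray(c,u,v); d/=np.linalg.norm(d); M=np.eye(3)-np.outer(d,d); A.append(M); y.append(M@p)
    return np.linalg.lstsq(np.vstack(A),np.hstack(y),rcond=None)[0]
E
python3 - <<'E'
from h import *
for n in('top','side'):
    c=snap(n,n+'0'); print(n,c['position'],c['orientation'],c['intrinsics'])
a,b=[cv2.imread(f'pics/{n}0.png') for n in('top','side')]
o=r.get_obs(); print(o['ee_pos'],o['eef_rot'])
E
```

```text
top [ 454.70588681   24.88399973 1388.77481035] [ 0.02718499 -0.7017514   0.71162651 -0.01984094] [[463.34367655   0.         286.60911857]
 [  0.         463.34367655 215.03703337]
 [  0.           0.           1.        ]]
side [1046.39786787 1034.92981302  694.18469152] [-0.11501082  0.20419838  0.82562742 -0.51323961] [[502.84046238   0.         284.63009442]
 [  0.         502.84046238 213.07966965]
 [  0.           0.           1.        ]]
[226.33810531 582.30270254 181.31407308] [-1.45415500e-04  1.84324649e-01  9.82865289e-01 -4.76582164e-04]
```

View pics/top0.png

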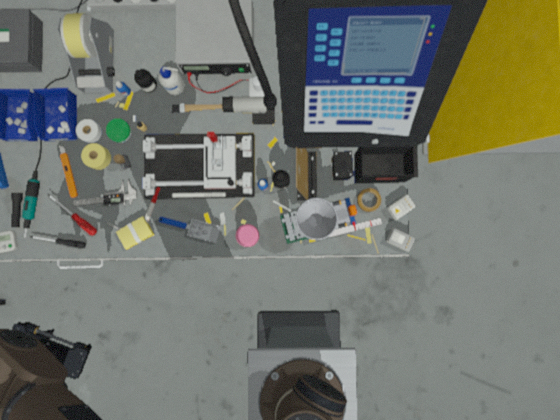

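View pics/side0.png

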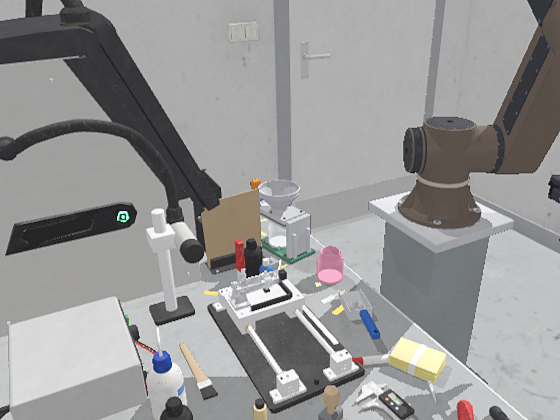

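Top view: the blue-handled scoop is at about (187,228), the funnel at (316,218), and the stand's gate side at about (350,210). The side view shows the orange grip at (256,184) and the scoop at (362,310). I'll enlarge both areas next.

```bash
python3 - <<'E'
from h import *
a,b=[cv2.imread(f'pics/{n}0.png') for n in('top','side')]
def crop(i,x,y,w,h,s): return cv2.resize(i[y:y+h,x:x+w],None,fx=s,fy=s,interpolation=cv2.INTER_CUBIC)
A=crop(a,150,185,133,75,6); B=crop(a,270,165,133,100,6)
cv2.imwrite('pics/c1.png',np.vstack([A[:,:398*2][:, :], ])[:450,:798])
cv2.imwrite('pics/c2.png',B[:600,:798])
c=load('top0'); print(proj(c,[0,0,0]),atz(c,316,218,174),atz(c,187,228,20))
E
```

```text
[302.38182084 401.5555373 ] [526.81850829 -40.07876301 174.        ] [511.73716313 334.06387848  20.        ]
```

View pics/c1.png

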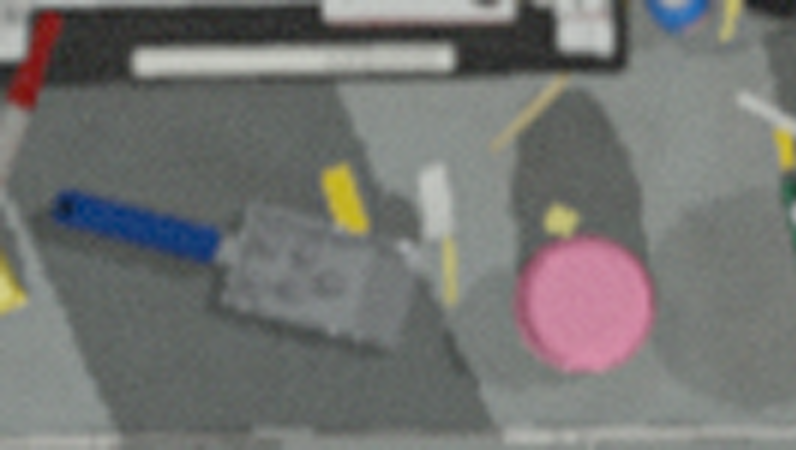

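View pics/c2.png

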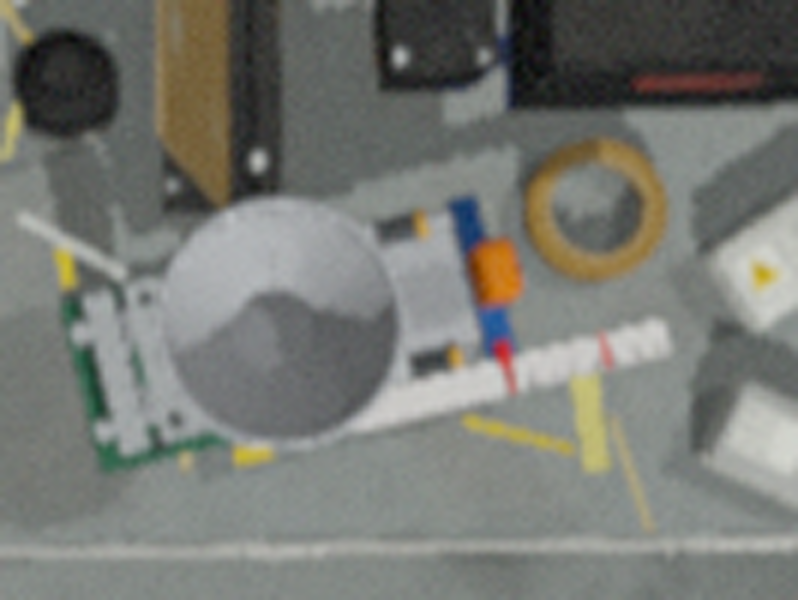

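The first crop shows the scoop: handle ends at crop (60,207) and (220,243), pan on the right with its lip near (400,305), and a ball cluster. The second shows the funnel centred at (281,319), the orange grip at (496,272), the red pointer at (508,375) and the red mark at (606,350). Only one scoop has a blue handle, and it holds balls. The clear bottle is under the funnel, so it doesn't need handling.

```bash
python3 - <<'E'
from h import *
c=load('top0')
F=atz(c,270+281/6,165+319/6,174);G=atz(c,270+496/6,165+272/6,165)
P=atz(c,270+513/6,165+388/6,105);M=atz(c,270+609/6,165+364/6,105)
print('F',F,'G',G,'d',np.linalg.norm((F-G)[:2]),'yaw',np.degrees(np.arctan2(*(F-G)[1::-1])),'P-M',P-M,np.linalg.norm(P-M))
t=lambda x,y,z:atz(c,150+x/6,185+y/6,z)
h0,h1=t(60,207,35),t(220,243,35);l=t(400,303,12)
print('h',h0,h1,(h0+h1)/2,np.linalg.norm(h1-h0),'yaw',np.degrees(np.arctan2(*(h1-h0)[1::-1])),'lip',l, np.linalg.norm((l-(h0+h1)/2)[:2]),np.degrees(np.arctan2(*(l-h0)[1::-1])))
o=r.get_obs();T=q2R(o['eef_rot']);print(T.as_matrix().round(3),o['ee_pos'],o['joint_pos'])
g=(h0+h1)/2+ (h1-h0)/84*4; Y=np.arctan2(*(l-h0)[1::-1])
print('to grasp in tool axes',T.inv().apply([g[0]-o['ee_pos'][0],g[1]-o['ee_pos'][1],0]))
E
```

```text
F [526.34916894 -42.2565784  174.        ] G [ 546.28069442 -137.82959357  165.        ] d 97.6292319843719 yaw 101.78005579290607 P-M [-10.4490882   44.46248735   0.        ] 45.67380239337311
h [537.18752832 410.1260761   35.        ] [518.45639459 331.65994978  35.        ] [527.82196145 370.89301294  35.        ] 80.67086432536668 yaw -103.42616159647085 lip [488.51227975 247.41581881  12.        ] 129.5834424106833 -106.65470715174213
[[-0.932  0.362 -0.   ]
 [ 0.362  0.932 -0.001]
 [ 0.    -0.001 -1.   ]] [226.33810531 582.30270254 181.31407308] [ 1.09439126e+00  4.91493233e-01  1.55941720e+00  5.75923382e-06
  1.09167876e+00 -1.05638288e-01]
to grasp in tool axes [-3.58120820e+02 -9.16124421e+01  5.12874404e-02]
```

Emit:
arm_command([
  {"translation": [-0.03,-0.008,0],"turn": [0,0,8]},
  {"translation": [-0.08,-0.02,0],"turn": [0,0,18]},
  {"translation": [-0.135,-0.034,0],"turn": [0,0,28]},
  {"translation": [-0.19,-0.048,0],"turn": [0,0,38]},
  {"translation": [-0.245,-0.062,0],"turn": [0,0,48]},
  {"translation": [-0.29,-0.074,0],"turn": [0,0,58]},
  {"translation": [-0.33,-0.084,0],"turn": [0,0,68]},
  {"translation": [-0.35,-0.09,0],"turn": [0,0,78]},
], hand=60)

```text
clock: 1.1
ee_pos: [521.6, 370.3, 181.4]
eef_rot: [-0.0, 0.764, 0.645, -0.0]
wrist_force: [-0.4, -0.2, 0.1]
gripper_width: 72.7
finger_force: 0.0
```

Emit:
arm_command([
  {"translation": [0,0,0],"turn": [0,0,6]},
  {"translation": [0,0,0],"turn": [0,0,6]},
])

```text
clock: 1.35
ee_pos: [520.1, 371.5, 181.5]
eef_rot: [-0.0, 0.795, 0.607, -0.0]
wrist_force: [-0.0, -0.2, -0.0]
gripper_width: 72.7
finger_force: 0.0
```

```bash
python3 - <<'E'
from h import *
c=snap('wrist','w1');o=r.get_obs();print(o['ee_pos'],q2R(o['eef_rot']).as_matrix().round(3),o['joint_pos'],o['gripper_width'],c['position'],c['intrinsics'])
E
```

```text
[519.89528701 371.76958541 181.54966902] [[ 0.261  0.965 -0.001]
 [ 0.965 -0.261 -0.   ]
 [-0.    -0.    -1.   ]] [5.17461524e-01 5.11832367e-01 1.52183806e+00 6.28679210e-05
 1.10848726e+00 7.81143331e-01] 72.48496495641749 [537.53383853 437.52299536 384.2824876 ] [[313.3435095    0.         280.49388335]
 [  0.         313.3435095  203.96887674]
 [  0.           0.           1.        ]]
```

View pics/w1.png

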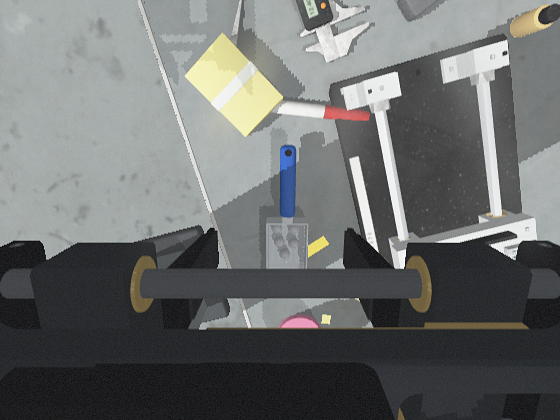

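The wrist view shows the blue handle from (288,146) to (288,216), the pan below it with the balls in it, and the fingers aligned with the handle.

```bash
python3 - <<'E'
from h import *
c=load('w1');o=r.get_obs();T=q2R(o['eef_rot'])
a,b=atz(c,288,146,35),atz(c,288,217,35)
print(a,b,np.linalg.norm(a-b),np.degrees(np.arctan2(*(b-a)[1::-1])))
g=a+(b-a)*0.55;g[2]=27-19
print(g,T.inv().apply(g-o['ee_pos']))
E
```

```text
[539.0707546  413.40271567  35.        ] [518.28200027 334.79064319  35.        ] 81.31439138115766 -104.81263629035087
[527.63693971 370.16607581   8.        ] [  0.53200496   7.96850479 173.54599375]
```

Emit:
arm_command([
  {"translation": [0,0.004,0.02],"turn": [0,0,0]},
  {"translation": [0,0.008,0.06],"turn": [0,0,0]},
  {"translation": [0,0.008,0.1],"turn": [0,0,0]},
  {"translation": [0,0.008,0.135],"turn": [0,0,0]},
  {"translation": [0,0.008,0.158],"turn": [0,0,0]},
  {"translation": [0,0.008,0.168],"turn": [0,0,0]},
  {"translation": [0,0.008,0.172],"turn": [0,0,0]},
  {"translation": [0,0.008,0.172],"turn": [0,0,0]},
])

```text
clock: 2.4
ee_pos: [528.0, 370.0, 10.5]
eef_rot: [0.0, 0.794, 0.607, 0.0]
wrist_force: [-0.2, -0.0, -0.4]
gripper_width: 73.1
finger_force: 0.0
```

Emit:
arm_command([
  {"translation": [0,0,0],"turn": [0,0,0]},
  {"translation": [0,0,0],"turn": [0,0,0]},
  {"translation": [0,0,0],"turn": [0,0,0]},
  {"translation": [0,0,0],"turn": [0,0,0]},
  {"translation": [0,0,0],"turn": [0,0,0]},
  {"translation": [0,0,0],"turn": [0,0,0]},
], hand=255, force=50)

```text
clock: 3.15
ee_pos: [527.8, 369.7, 9.8]
eef_rot: [-0.0, 0.795, 0.607, 0.0]
wrist_force: [-0.1, 0.1, 0.3]
gripper_width: 17.9
finger_force: 0.0
```

Emit:
arm_command([
  {"translation": [0,0,-0.004],"turn": [0,0,0]},
  {"translation": [0,0,-0.015],"turn": [0,0,0]},
  {"translation": [0,0,-0.03],"turn": [0,0,0]},
  {"translation": [0,0,-0.045],"turn": [0,0,0]},
  {"translation": [0,0,-0.055],"turn": [0,0,0]},
  {"translation": [0,0,-0.06],"turn": [0,0,0]},
])

```text
clock: 3.9
ee_pos: [528.0, 369.8, 70.8]
eef_rot: [0.0, 0.795, 0.607, 0.001]
wrist_force: [0.6, -0.0, -0.2]
gripper_width: 0.3
finger_force: 0.0
```

```bash
python3 - <<'E'
from h import *
c=snap('side','s2');o=r.get_obs();print(o['ee_pos'],q2R(o['eef_rot']).as_matrix().round(3),o['joint_pos'],o['gripper_width'],o['wrist_force'],o['finger_force'])
i=cv2.imread('pics/s2.png');cv2.imwrite('pics/s2c.png',cv2.resize(i[150:350,200:460],None,fx=3,fy=3,interpolation=cv2.INTER_CUBIC))
E
```

```text
[528.04985059 369.89265932  71.02026103] [[ 0.263  0.965  0.001]
 [ 0.965 -0.263  0.001]
 [ 0.001  0.001 -1.   ]] [5.08634485e-01 6.37292811e-01 1.61584286e+00 6.63833423e-05
 8.87209966e-01 7.74702765e-01] 0.43840493740557446 [ 0.81372795 -0.13731377  0.45763758] 0.0
```

View pics/s2c.png

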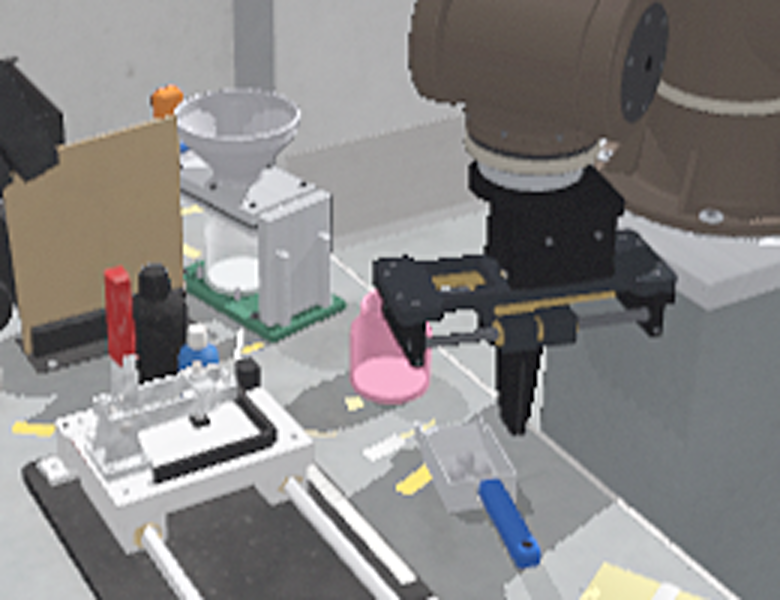

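The gripper closed on nothing because I lifted before the fingers finished closing. The scoop still lies flat with the balls in it, handle from (488,487) to (530,560) in the crop. I'll check whether it moved.

```bash
python3 - <<'E'
from h import *
c=load('s2');s0=load('side0')
print(atz(c,200+488/3,150+487/3,33),atz(c,200+530/3,150+555/3,33))
a=np.asarray(c['pixels']).astype(int);b=np.asarray(s0['pixels']).astype(int)
bl=lambda i:(i[:,:,2]>i[:,:,0]+50)&(i[:,:,2]>i[:,:,1]+40)
for i in(a,b):
    m=np.argwhere(bl(i)[280:360,340:400]);print(len(m),m.mean(0)+[280,340],m.min(0)+[280,340],m.max(0)+[280,340])
print(proj(c,[527.6,370.2,27]),proj(c,[527.6,370.2,35]))
E
```

```text
[524.47167976 345.65575458  33.        ] [541.67005928 417.84872933  33.        ]
282 [324.12765957 369.43262411] [310 360] [338 379]
278 [324.0323741  369.34532374] [310 360] [338 379]
[368.16029567 321.64669216] [368.37240573 318.54167124]
```

The scoop hasn't moved, so I'll retry with a longer close and check the grip force before lifting.

Emit:
arm_command([
  {"translation": [0,0,0],"turn": [0,0,0]},
  {"translation": [0,0,0],"turn": [0,0,0]},
  {"translation": [0,0,0],"turn": [0,0,0]},
  {"translation": [0,0,0],"turn": [0,0,0]},
  {"translation": [0,0,0.02],"turn": [0,0,0]},
  {"translation": [0,0,0.045],"turn": [0,0,0]},
  {"translation": [0,0,0.058],"turn": [0,0,0]},
  {"translation": [0,0,0.061],"turn": [0,0,0]},
], hand=120)

```text
clock: 4.95
ee_pos: [527.6, 369.6, 8.2]
eef_rot: [-0.0, 0.795, 0.607, -0.001]
wrist_force: [0.9, 0.3, 0.3]
gripper_width: 50.0
finger_force: 0.0
```

Emit:
arm_command([
  {"translation": [0,0,0],"turn": [0,0,0]},
  {"translation": [0,0,0],"turn": [0,0,0]},
  {"translation": [0,0,0],"turn": [0,0,0]},
  {"translation": [0,0,0],"turn": [0,0,0]},
  {"translation": [0,0,0],"turn": [0,0,0]},
  {"translation": [0,0,0],"turn": [0,0,0]},
  {"translation": [0,0,0],"turn": [0,0,0]},
], hand=255, force=50)

```text
clock: 5.82
ee_pos: [527.8, 369.7, 8.8]
eef_rot: [-0.0, 0.795, 0.607, 0.0]
wrist_force: [0.0, 0.5, -0.3]
gripper_width: 0.6
finger_force: 0.0
```

```bash
python3 - <<'E'
from h import *
c=snap('side','s3');w=snap('wrist','w3');o=r.get_obs();print(o['ee_pos'],o['gripper_width'])
print(proj(c,o['ee_pos']),proj(c,[528,370,71]),proj(w,o['ee_pos']))
i=cv2.imread('pics/s3.png');j=cv2.imread('pics/w3.png')
cv2.imwrite('pics/s3c.png',np.hstack([cv2.resize(i[250:370,310:430],(400,400),interpolation=cv2.INTER_CUBIC),cv2.resize(j[90:300,180:390],(400,400),interpolation=cv2.INTER_CUBIC)]))
E
```

```text
[527.75353823 369.75600276   8.82105544] 0.5137513578870754
[367.49744872 328.52400426] [369.12441385 304.30400164] [281.42655438 227.89930741]
```

View pics/s3c.png

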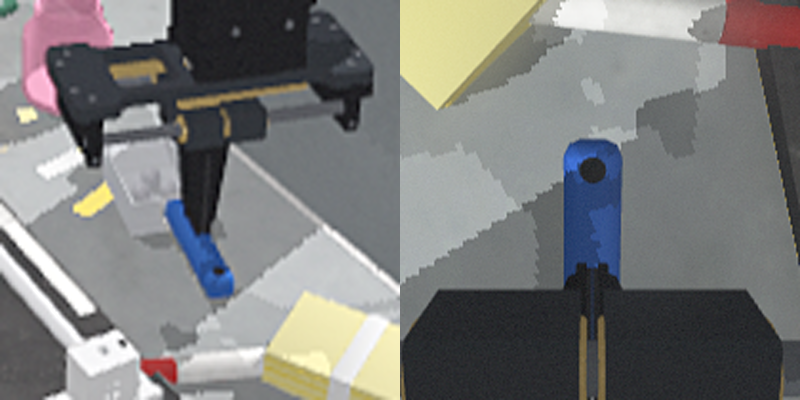

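The side view shows the shut fingertips at about (371,320), on top of the handle, although the reported z is 8.8 mm. The wrist view shows the tips ending above the handle too. Some height is biased, so I'll triangulate known points to find which.

```bash
python3 - <<'E'
from h import *
t=load('top0');s=load('side0');s3=load('s3');w=load('w1');w3=load('w3')
print('funnel z174',tri((t,316.8,218.2),(s,279.3,189.3)), proj(s,[526.3,-42.3,174]))
print('orange top',tri((t,352.7,210.3),(s,256,180)))
# handle far end
bl=lambda i:((i[:,:,2]>i[:,:,0]+50)&(i[:,:,2]>i[:,:,1]+40))
def box(c,y0,y1,x0,x1):
    m=np.argwhere(bl(np.asarray(c['pixels']).astype(int))[y0:y1,x0:x1]);return m.mean(0)[::-1]+[x0,y0],m.min(0)[::-1]+[x0,y0],m.max(0)[::-1]+[x0,y0]
for n,c,b in(('t',t,(205,240,150,195)),('s',s,(280,360,340,400)),('w',w,(130,240,260,310))): print(n,box(c,*b))
mt,ms,mw=box(t,205,240,150,195)[0],box(s,280,360,340,400)[0],box(w,130,240,260,310)[0]
print('handle t-s',tri((t,*mt),(s,*ms)),'t-w',tri((t,*mt),(w,*mw)),'s-w',tri((s,*ms),(w,*mw)))
print('bench corner? pink base', tri((t,247.5,235.5),(s,330,265)))
print('fingertip w3-s3', tri((w3,280.8,231),(s3,371.5,319.6)))
o=r.get_obs();J=o['joint_pos'];print(J)
E
```

```text
funnel z174 [525.07406032 -41.71580701 166.46684044] [277.99452848 186.61083028]
orange top [ 546.44749979 -138.27063886  161.7392121 ]
t (array([172.97580645, 222.32258065]), array([160, 217]), array([185, 227]))
s (array([369.34532374, 324.0323741 ]), array([360, 310]), array([379, 338]))
w (array([287.17884615, 181.43653846]), array([280, 146]), array([295, 216]))
handle t-s [528.48836198 374.91249493  24.50025677] t-w [528.33014742 374.02851735  27.0887746 ] s-w [527.46570329 373.76380129  23.42934373]
bench corner? pink base [486.57520832 153.87959948  31.7055823 ]
fingertip w3-s3 [528.50374138 379.25578708  39.62082743]
[5.08668419e-01 7.17891889e-01 1.65418113e+00 8.90191907e-05
 7.69507315e-01 7.74676283e-01]
```

```bash
python3 -c "
from h import *
print(r.grip_point_offset,[a for a in dir(r) if a[0]!='_'])"
```

```text
18.8 ['MotionError', 'camera', 'get_obs', 'grip_point_offset', 'job_done']
```

Emit:
arm_command([
  {"translation": [0,0,0],"turn": [0,0,0]},
  {"translation": [0,0,0],"turn": [0,0,0]},
  {"translation": [0,0,0],"turn": [0,0,0]},
  {"translation": [0,0,0],"turn": [0,0,0]},
  {"translation": [0,0,0],"turn": [0,0,0]},
  {"translation": [0,0,0.003],"turn": [0,0,0]},
  {"translation": [0,0,0.006],"turn": [0,0,0]},
  {"translation": [0,0,0.006],"turn": [0,0,0]},
], hand=120)

```text
clock: 6.92
ee_pos: [527.6, 369.6, 2.5]
eef_rot: [-0.0, 0.795, 0.607, -0.0]
wrist_force: [0.1, 0.4, 0.1]
gripper_width: 50.5
finger_force: 0.0
```

Emit:
arm_command([
  {"translation": [0,0,0.002],"turn": [0,0,0]},
  {"translation": [0,0,0.004],"turn": [0,0,0]},
])

```text
clock: 7.18
ee_pos: [527.8, 369.8, -1.2]
eef_rot: [-0.0, 0.795, 0.607, 0.0]
wrist_force: [0.4, -0.3, -0.6]
gripper_width: 50.1
finger_force: 0.0
```

No contact at reported z = −1.2, so the tips really are higher than reported. I'll keep descending and check the force.

Emit:
arm_command([
  {"translation": [0,0,0.003],"turn": [0,0,0]},
  {"translation": [0,0,0.005],"turn": [0,0,0]},
  {"translation": [0,0,0.005],"turn": [0,0,0]},
])

```text
clock: 7.55
ee_pos: [527.7, 369.7, -6.4]
eef_rot: [-0.0, 0.795, 0.607, -0.0]
wrist_force: [1.2, 0.3, -0.5]
gripper_width: 50.3
finger_force: 0.0
```

Emit:
arm_command([
  {"translation": [0,0,0.003],"turn": [0,0,0]},
  {"translation": [0,0,0.005],"turn": [0,0,0]},
  {"translation": [0,0,0.005],"turn": [0,0,0]},
])

```text
clock: 7.92
ee_pos: [527.7, 369.7, -11.4]
eef_rot: [-0.0, 0.795, 0.607, -0.0]
wrist_force: [-0.1, 0.1, -0.0]
gripper_width: 50.4
finger_force: 0.0
```

```bash
python3 - <<'E'
from h import *
c=snap('side','s4');o=r.get_obs();print(o['ee_pos'],o['gripper_width'],o['wrist_force'],proj(c,o['ee_pos']))
for z in(0,10,20,30):print(z,proj(c,[527.7,369.8,z]),[proj(c,np.array([527.7,369.8,z])+s*25*np.array([.965,-.263,0])).round(1) for s in(1,-1)])
i=cv2.imread('pics/s4.png')
cv2.imwrite('pics/s4c.png',cv2.resize(i[260:350,320:440],(800,600),interpolation=cv2.INTER_CUBIC))
E
```

```text
[527.75850514 369.72393502 -11.2334485 ] 50.375067258246446 [ 0.10266057 -0.33387012 -0.36565821] [366.97100143 336.08652462]
0 [367.30311652 331.87409523] [array([355.9, 333.7]), array([378.6, 330.1])]
10 [367.56168719 328.07903314] [array([356.1, 329.9]), array([378.9, 326.3])]
20 [367.82247735 324.25139541] [array([356.3, 326. ]), array([379.2, 322.5])]
30 [368.0855157  320.39076082] [array([356.5, 322.2]), array([379.6, 318.6])]
```

View pics/s4c.png

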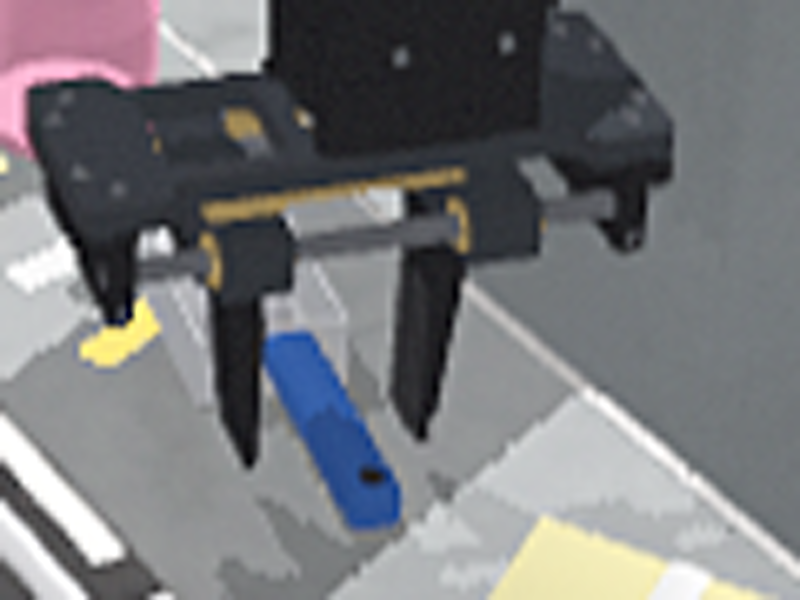

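The tips at (357,330) and (383,326) now straddle the handle at a true height of about 10 mm, so reported z reads about 21 mm too low. I'll close here.

Emit:
arm_command([
  {"translation": [0,0,0],"turn": [0,0,0]},
  {"translation": [0,0,0],"turn": [0,0,0]},
  {"translation": [0,0,0],"turn": [0,0,0]},
  {"translation": [0,0,0],"turn": [0,0,0]},
  {"translation": [0,0,0],"turn": [0,0,0]},
  {"translation": [0,0,0],"turn": [0,0,0]},
  {"translation": [0,0,0],"turn": [0,0,0]},
], hand=255, force=55)

```text
clock: 8.85
ee_pos: [527.8, 369.8, -11.1]
eef_rot: [-0.0, 0.795, 0.607, 0.0]
wrist_force: [-0.1, -0.7, 0.9]
gripper_width: 17.5
finger_force: 55.0
```

Emit:
arm_command([
  {"translation": [0,0,-0.001],"turn": [0,0,0]},
  {"translation": [0,0,-0.006],"turn": [0,0,0]},
  {"translation": [0,0,-0.014],"turn": [0,0,0]},
  {"translation": [0,0,-0.023],"turn": [0,0,0]},
  {"translation": [0,0,-0.028],"turn": [0,0,0]},
  {"translation": [0,0,-0.03],"turn": [0,0,0]},
])

```text
clock: 9.6
ee_pos: [527.9, 369.8, 19.4]
eef_rot: [0.0, 0.795, 0.607, 0.0]
wrist_force: [-0.2, -0.6, -2.0]
gripper_width: 17.3
finger_force: 55.0
```

The scoop is held (55 N, and about 2 N of weight). Next I'll work out the pour poses, the wrist joint feasibility and the panel height.

```bash
cat > plan.py <<'E'
from h import *
from scipy.optimize import least_squares
D=[(624.75,181.3,.49149,2.05091),(639.15,181.55,.51183,2.03367),(644.4,8.82,.71789,2.37207),(644.75,71.02,.63729,2.25314)]
A=[];y=[]
for rr,z,q,p in D: A+=[[1,np.sin(q),np.sin(p),0],[0,np.cos(q),np.cos(p),1]];y+=[rr,z]
o=r.get_obs();q=o['joint_pos'];A+=[[1,np.sin(q[1]),np.sin(q[1]+q[2]),0],[0,np.cos(q[1]),np.cos(q[1]+q[2]),1]];y+=[np.hypot(*o['ee_pos'][:2]),o['ee_pos'][2]]
X,res,rk,sv=np.linalg.lstsq(np.array(A),np.array(y),rcond=None)
if __name__=='__main__': print('a1,l2,l3,c',X,res,sv)
a1,l2,l3,c=X
def ik(p,T,lt):  # p reported TCP
    W=np.array(p)-lt*T.as_matrix()[:,2]; j1=np.arctan2(W[1],W[0]); rr=np.hypot(W[0],W[1])-a1; zz=W[2]-(c+lt)
    d=np.hypot(rr,zz); k=(d*d-l2*l2-l3*l3)/(2*l2*l3); j3=np.arccos(np.clip(k,-1,1)); j2=np.arctan2(rr,zz)-np.arctan2(l3*np.sin(j3),l2+l3*np.cos(j3))
    M=R.from_euler('Z',j1)*R.from_euler('Y',j2+j3); e=(M.inv()*T).as_euler('ZYZ') # j4,j5,j6+90
    return np.array([j1,j2,j3,e[0],e[1],(e[2]-np.pi/2+np.pi)%(2*np.pi)-np.pi])
E
python3 - <<'E'
from plan import *
o=r.get_obs();T0=q2R(o['eef_rot']);p=o['ee_pos'];print(p,q)
t=load('top0');s=load('side0');print('panel',tri((t,308,200),(s,258,192)),atz(t,308,200,0))
print(X,res,sv,ik(p,T0,250))
L=np.array([526,-42,187.])-16*np.array([-.26,-.965,0])
for yw in(0,20,-20,40):
  Ty=R.from_euler('z',yw,degrees=True)*T0
  for lt in(200,300):
   for a in(0,25,50):
    T=Ty*R.from_rotvec([0,np.radians(a),0]); P=L-T.apply([-133,0,-23]); print(yw,lt,a,P.round(),ik(P,T,lt).round(2))
E
```

```text
[527.89900546 369.82192455  19.4013339 ] [5.08650534e-01 7.03517904e-01 1.64888873e+00 7.89863594e-05
 7.88500730e-01 7.74649455e-01]
panel [582.00500346 -23.53067864 177.7265494 ] [591.74273292 -26.2957304    0.        ]
[ 15.91756122 522.5900656  409.41158459 -90.76990804] [2.23366862] [3.17949455 3.13307779 0.22863926 0.14953957] [ 6.11103457e-01  7.03171358e-01  1.64943835e+00 -2.02448121e-05
  7.88295518e-01  8.77172306e-01]
0 200 0 [565. 102. 164.] [0.18 0.42 1.72 0.   1.   0.44]
0 200 25 [564.  99. 222.] [0.03 0.33 1.75 0.51 0.99 0.03]
0 200 50 [557.  73. 274.] [-0.14  0.3   1.8   0.98  1.15 -0.36]
0 300 0 [565. 102. 164.] [0.18 0.42 1.72 0.   1.   0.44]
0 300 25 [564.  99. 222.] [-0.04  0.32  1.79  0.52  0.99 -0.06]
0 300 50 [557.  73. 274.] [-0.29  0.33  1.86  0.96  1.21 -0.51]
20 200 0 [519. 106. 164.] [0.2  0.35 1.84 0.   0.96 0.12]
20 200 25 [519. 103. 222.] [ 0.04  0.3   1.79  0.49  1.12 -0.28]
20 200 50 [522.  76. 274.] [-0.14  0.33  1.76  0.86  1.4  -0.54]
20 300 0 [519. 106. 164.] [0.2  0.35 1.84 0.   0.96 0.12]
20 300 25 [519. 103. 222.] [-0.04  0.32  1.79  0.48  1.14 -0.36]
20 300 50 [522.  76. 274.] [-0.28  0.4   1.75  0.81  1.44 -0.66]
-20 200 0 [607.  82. 164.] [0.13 0.48 1.62 0.   1.04 0.75]
-20 200 25 [605.  80. 222.] [0.02 0.35 1.72 0.47 0.86 0.36]
-20 200 50 [590.  58. 274.] [-0.13  0.27  1.84  1.07  0.88 -0.18]
-20 300 0 [607.  82. 164.] [0.13 0.48 1.62 0.   1.04 0.75]
-20 300 25 [605.  80. 222.] [-0.04  0.32  1.79  0.5   0.85  0.27]
-20 300 50 [590.  58. 274.] [-0.28  0.26  1.96  1.11  0.94 -0.37]
40 200 0 [474.  94. 164.] [ 0.2   0.28  1.95  0.    0.92 -0.24]
40 200 25 [476.  92. 222.] [ 0.03  0.28  1.83  0.42  1.25 -0.58]
40 200 50 [487.  67. 274.] [-0.13  0.35  1.72  0.71  1.62 -0.73]
40 300 0 [474.  94. 164.] [ 0.2   0.28  1.95  0.    0.92 -0.24]
40 300 25 [476.  92. 222.] [-0.04  0.32  1.8   0.41  1.26 -0.65]
40 300 50 [487.  67. 274.] [-0.24  0.46  1.65  0.65  1.65 -0.83]
```

```bash
python3 - <<'E'
from h import *
t=load('top0');s=load('side0')
for a,b in(((285,145),(205,205)),((285,145),(220,195)),((415,148),(60,12)),((428,148),(85,8))): print(a,b,tri((t,*a),(s,*b)).round())
i=[cv2.imread('pics/top0.png')[60:200,220:440],cv2.imread('pics/side0.png')[0:290,0:300]]
cv2.imwrite('pics/m.png',np.hstack([cv2.resize(i[0],(430,274),interpolation=3),cv2.resize(i[1],(283,274),interpolation=3)]))
E
```

```text
(285, 145) (205, 205) [732.  33. 199.]
(285, 145) (220, 195) [711.  38. 224.]
(415, 148) (60, 12) [ 791. -222.  569.]
(428, 148) (85, 8) [ 761. -246.  577.]
```

View pics/m.png

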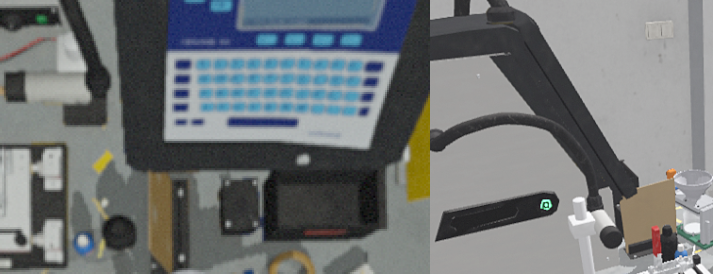

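The monitor slab stays at x above 700 and the brown panel reaches about 178 mm, so the planned route is clear. I'll lift with a slight yaw, then carry the scoop.

Emit:
arm_command([
  {"translation": [0,0,-0.006],"turn": [0,0,-1]},
  {"translation": [0,0,-0.02],"turn": [0,0,-3]},
  {"translation": [0,0,-0.042],"turn": [0,0,-6]},
  {"translation": [0,0,-0.07],"turn": [0,0,-10]},
  {"translation": [0,0,-0.1],"turn": [0,0,-14]},
  {"translation": [0,0,-0.13],"turn": [0,0,-17]},
  {"translation": [0,0,-0.155],"turn": [0,0,-19]},
  {"translation": [0,0,-0.17],"turn": [0,0,-20]},
])

```text
clock: 10.6
ee_pos: [527.9, 369.9, 190.8]
eef_rot: [0.0, 0.677, 0.736, 0.001]
wrist_force: [1.2, 0.1, -2.9]
gripper_width: 17.7
finger_force: 55.0
```

Emit:
arm_command([
  {"translation": [-0.006,-0.001,0],"turn": [0,0,0]},
  {"translation": [-0.02,-0.003,0],"turn": [0,0,0]},
  {"translation": [-0.04,-0.005,0],"turn": [0,0,0]},
  {"translation": [-0.064,-0.008,0],"turn": [0,0,0]},
  {"translation": [-0.09,-0.011,0],"turn": [0,0,0]},
  {"translation": [-0.116,-0.014,0],"turn": [0,0,0]},
  {"translation": [-0.138,-0.017,0],"turn": [0,0,0]},
  {"translation": [-0.15,-0.018,0],"turn": [0,0,0]},
])

```text
clock: 11.6
ee_pos: [522.2, 217.0, 188.9]
eef_rot: [-0.0, 0.678, 0.735, -0.0]
wrist_force: [0.5, -0.1, -1.3]
gripper_width: 17.6
finger_force: 55.0
```

Emit:
arm_command([
  {"translation": [-0.008,-0.001,0],"turn": [0,0,0]},
  {"translation": [-0.022,-0.003,0],"turn": [0,0,0]},
  {"translation": [-0.04,-0.005,0],"turn": [0,0,0]},
  {"translation": [-0.06,-0.008,0],"turn": [0,0,0]},
  {"translation": [-0.076,-0.01,0],"turn": [0,0,0]},
  {"translation": [-0.088,-0.012,0],"turn": [0,0,0]},
  {"translation": [-0.093,-0.012,0],"turn": [0,0,0]},
  {"translation": [-0.093,-0.012,0],"turn": [0,0,0]},
])

```text
clock: 12.6
ee_pos: [518.1, 124.9, 188.9]
eef_rot: [0.0, 0.677, 0.736, 0.0]
wrist_force: [-0.4, 0.2, -2.3]
gripper_width: 17.7
finger_force: 55.0
```

```bash
cat > chk.py <<'E'
from h import *
import sys
def chk(n):
    s=snap('side',n+'s');t=snap('top',n+'t');o=r.get_obs();T=q2R(o['eef_rot']);p=np.array(o['ee_pos'])
    print(p.round(1),T.as_matrix().round(3).tolist(),np.round(o['joint_pos'],2),o['gripper_width'],o['finger_force'],o['wrist_force'].round(1) if hasattr(o['wrist_force'],'round') else o['wrist_force'])
    hc={}
    for k,off in(('H1',T.apply([0,0,-21])),('H2',np.array([0,0,21.]))):
        tip=p+off; h0=tip+T.apply([37,0,-18]);lip=tip+T.apply([-133,0,-2]); print(k,'lip',lip.round(),'handle end side px',proj(s,tip+T.apply([46,0,-18])).round(1),'top px',proj(t,tip+T.apply([46,0,-18])).round(1),'lip px',proj(s,lip).round(1),proj(t,lip).round(1))
    for nm,c in(('s',s),('t',t)):
        i=np.asarray(c['pixels']).astype(int); m=((i[:,:,2]>i[:,:,0]+45)&(i[:,:,2]>i[:,:,1]+35)).astype(np.uint8)
        n_,lab,st,ce=cv2.connectedComponentsWithStats(m)
        for k in range(1,n_):
            if 15<st[k,4]<900: print(nm,st[k],ce[k].round(1))
if __name__=='__main__': chk(sys.argv[1])
E
python3 chk.py p1
```

```text
[518.1 125.4 188.8] [[-0.083, 0.997, 0.0], [0.997, 0.083, 0.0], [0.0, 0.0, -1.0]] [0.11 0.35 1.77 0.   1.01 0.03] 17.354501738549818 54.981674551963806 [ 0.  -0.1 -2. ]
H1 lip [529.  -7. 212.] handle end side px [325.2 196.7] top px [233.1 222.9] lip px [282.8 177.8] [303.8 216.4]
H2 lip [529.  -7. 212.] handle end side px [325.2 196.7] top px [233.1 222.9] lip px [282.8 177.8] [303.8 216.4]
s [303 183   3   8  17] [304.  186.5]
s [313 186  15  14 127] [319.3 193.4]
s [259 265  14   8  72] [265.6 268.2]
s [152 351  20  22 338] [161.5 362.1]
s [178 383   6  13  38] [180.6 389.5]
t [160  68  11  10  70] [165.   73.1]
t [117  83  13  11  70] [123.7  88.6]
t [310  91   7   4  26] [313.2  92.5]
t [407  92   9   4  32] [410.8  93.5]
t [310  99   7   3  20] [312.8 100. ]
t [406 100   7   4  23] [409.3 101.5]
t [309 106   7   4  22] [312.3 107.3]
t [405 108   6   3  16] [407.5 109. ]
t [337 121  35   3 104] [353.8 122. ]
t [  0 156   8  32 144] [  2.3 176.1]
t [346 198   4   8  22] [347.5 201.7]
t [350 217   5   7  22] [351.9 219.1]
```

Emit:
arm_command([
  {"translation": [-0.0003,0,-0.0047],"turn": [0,2,0]},
  {"translation": [-0.0025,0,-0.0107],"turn": [0,5,0]},
  {"translation": [-0.006,0,-0.0167],"turn": [0,8,0]},
  {"translation": [-0.009,0,-0.0228],"turn": [0,11,0]},
  {"translation": [-0.0124,0,-0.0289],"turn": [0,14,0]},
  {"translation": [-0.016,0,-0.0339],"turn": [0,17,0]},
  {"translation": [-0.0187,0,-0.0376],"turn": [0,19,0]},
  {"translation": [-0.02,0,-0.0389],"turn": [0,20,0]},
])

```text
clock: 13.7
ee_pos: [519.7, 105.0, 227.8]
eef_rot: [-0.128, 0.667, 0.725, 0.118]
wrist_force: [0.7, 0.4, -2.6]
gripper_width: 17.4
finger_force: 55.0
```

```bash
python3 chk.py p2 | grep -v '^t'
```

```text
[519.7 105.  227.6] [[-0.078, 0.997, -0.029], [0.936, 0.083, 0.341], [0.342, -0.0, -0.94]] [-0.12  0.32  1.76  0.37  1.16 -0.37] 17.13702402763916 54.981635212898254 [ 0.6  0.6 -2.4]
H1 lip [531. -27. 204.] handle end side px [315.9 169.7] top px [245.5 220.4] lip px [278.8 178.2] [311.6 215.9]
H2 lip [530. -20. 205.] handle end side px [317.8 170.2] top px [242.4 220.6] lip px [280.2 178.7] [308.8 216.1]
s [304 167  15   8  98] [311.  170.5]
s [295 170   4   6  16] [296.4 172.2]
s [260 265  13   8  71] [265.7 268.2]
s [152 351  20  22 338] [161.5 362.1]
s [178 383   6  13  38] [180.6 389.5]
```

Handle position fits the tip offset along the tool axis. The lip is over the funnel, so I'll pour slowly.

Emit:
arm_command([
  {"translation": [-0.0008,-0.0005,-0.0022],"turn": [0,1.5,0]},
  {"translation": [-0.0018,-0.001,-0.0055],"turn": [0,3.5,0]},
  {"translation": [-0.0027,-0.0015,-0.0089],"turn": [0,5.5,0]},
  {"translation": [-0.0039,-0.002,-0.0122],"turn": [0,7.5,0]},
  {"translation": [-0.0051,-0.0025,-0.0156],"turn": [0,9.5,0]},
  {"translation": [-0.0067,-0.003,-0.0189],"turn": [0,11.5,0]},
  {"translation": [-0.0083,-0.003,-0.0223],"turn": [0,13.5,0]},
  {"translation": [-0.01,-0.003,-0.0244],"turn": [0,15,0]},
])

```text
clock: 14.8
ee_pos: [518.3, 86.9, 247.4]
eef_rot: [-0.222, 0.646, 0.701, 0.204]
wrist_force: [-0.3, -0.2, -1.5]
gripper_width: 17.6
finger_force: 55.0
```

Emit:
arm_command([
  {"translation": [0.0007,0,-0.0047],"turn": [0,2,0]},
  {"translation": [0.0013,0,-0.0093],"turn": [0,4,0]},
  {"translation": [0.0017,0,-0.0141],"turn": [0,6,0]},
  {"translation": [0.0019,0,-0.0187],"turn": [0,8,0]},
  {"translation": [0.002,0,-0.0234],"turn": [0,10,0]},
  {"translation": [0.0019,0,-0.0282],"turn": [0,12,0]},
  {"translation": [0.0016,0,-0.034],"turn": [0,14.5,0]},
  {"translation": [0.0009,0,-0.0399],"turn": [0,17,0]},
])

```text
clock: 15.8
ee_pos: [520.0, 64.9, 280.8]
eef_rot: [-0.323, 0.608, 0.661, 0.298]
wrist_force: [-0.7, 0.3, -1.3]
gripper_width: 17.0
finger_force: 55.0
```

Emit:
arm_command([
  {"translation": [0,0,0],"turn": [0,0,0]},
  {"translation": [0,0,0],"turn": [0,0,0]},
  {"translation": [0,0,0],"turn": [0,0,0]},
  {"translation": [0,0,0],"turn": [0,0,0]},
  {"translation": [0,0,0],"turn": [0,0,0]},
  {"translation": [0,0,0],"turn": [0,0,0]},
])

```text
clock: 16.55
ee_pos: [520.0, 65.2, 280.5]
eef_rot: [-0.323, 0.609, 0.661, 0.297]
wrist_force: [0.5, 0.7, -2.1]
gripper_width: 17.5
finger_force: 55.0
```

```bash
python3 chk.py p3 | grep -v '^t'; python3 - <<'E'
from h import *
f=[]
for k in range(6): f.append(np.array(r.get_obs()['wrist_force']))
print(np.mean(f,0))
E
```

```text
[520.   65.2 280.5] [[-0.051, 0.997, -0.065], [0.613, 0.083, 0.785], [0.788, 0.0, -0.616]] [-0.43  0.43  1.73  0.76  1.55 -0.76] 17.40351356129745 54.982030391693115 [-0.2 -0.7 -2. ]
H1 lip [528. -34. 190.] handle end side px [299. 135.] top px [274.5 217.2] lip px [278.5 182.2] [314.2 217.1]
H2 lip [527. -18. 198.] handle end side px [303.  133.4] top px [267.1 217.6] lip px [281.8 181.3] [307.9 217.5]
s [285 134  18  25 184] [294.3 145.4]
s [260 265  13   8  71] [265.7 268.2]
s [152 351  20  22 338] [161.5 362.1]
s [178 383   6  13  38] [180.6 389.5]
[-0.2444266  -0.7140717  -2.02476533]
```

Emit:
arm_command([
  {"translation": [0.0006,0,0.0181],"turn": [0,-6.5,0]},
  {"translation": [-0.0005,0,0.0356],"turn": [0,-13,0]},
  {"translation": [-0.0031,0,0.0526],"turn": [0,-19.5,0]},
  {"translation": [-0.0074,0,0.0686],"turn": [0,-26,0]},
  {"translation": [-0.0129,0,0.0837],"turn": [0,-32.5,0]},
  {"translation": [-0.0197,0,0.0976],"turn": [0,-39,0]},
  {"translation": [-0.0278,0,0.1101],"turn": [0,-45.5,0]},
  {"translation": [-0.0367,0,0.1213],"turn": [0,-52,0]},
])

```text
clock: 17.65
ee_pos: [514.0, 138.2, 176.8]
eef_rot: [0.001, 0.677, 0.736, -0.001]
wrist_force: [0.2, 0.7, -1.8]
gripper_width: 17.7
finger_force: 55.0
```

Emit:
arm_command([
  {"translation": [0.01,0.001,0],"turn": [0,0,0]},
  {"translation": [0.03,0.003,0],"turn": [0,0,0]},
  {"translation": [0.055,0.006,0],"turn": [0,0,0]},
  {"translation": [0.085,0.01,0],"turn": [0,0,0]},
  {"translation": [0.115,0.014,0],"turn": [0,0,0]},
  {"translation": [0.135,0.017,0],"turn": [0,0,0]},
  {"translation": [0.145,0.018,0],"turn": [0,0,0]},
  {"translation": [0.15,0.018,0],"turn": [0,0,0]},
])

```text
clock: 18.65
ee_pos: [519.5, 289.0, 176.8]
eef_rot: [-0.0, 0.677, 0.736, 0.0]
wrist_force: [-0.2, 0.8, -1.9]
gripper_width: 17.7
finger_force: 55.0
```

```bash
python3 chk.py p4 | head -3; python3 - <<'E'
from h import *
w=snap('wrist','w4'); o=r.get_obs();T=q2R(o['eef_rot']);p=np.array(o['ee_pos'])
u=proj(w,p+T.apply([-75,0,-25])); print('pan px',u)
W=cv2.imread('pics/w4.png');t=cv2.imread('pics/p4t.png');s=cv2.imread('pics/p4s.png')
z=lambda i,x,y,w,h:cv2.resize(i[y:y+h,x:x+w],(400,300),interpolation=cv2.INTER_CUBIC)
pt=proj(load('p4t'),p+T.apply([-75,0,-25])); ps=proj(load('p4s'),p+T.apply([-75,0,-25]));print(pt,ps)
c=lambda i,q,a:z(i,int(np.clip(q[0]-a/2,0,560-a)),int(np.clip(q[1]-a*.375,0,420-a*.75)),a,int(a*.75))
cv2.imwrite('pics/m2.png',np.vstack([np.hstack([c(W,u,160),c(t,(316.8,218.2),56)]),np.hstack([c(s,(279,205),80),c(s,ps,80)])]))
E
```

```text
[519.4 288.8 176.9] [[-0.083, 0.997, -0.0], [0.997, 0.083, 0.0], [0.0, -0.0, -1.0]] [0.4  0.45 1.64 0.   1.05 0.31] 17.503951188334668 54.98191237449646 [ 0.8  0.1 -2. ]
H1 lip [530. 156. 200.] handle end side px [367.8 232.7] top px [169.4 223.5] lip px [315.3 207.1] [240.2 217.1]
H2 lip [530. 156. 200.] handle end side px [367.8 232.7] top px [169.4 223.5] lip px [315.3 207.1] [240.2 217.1]
pan px [281.49178986 348.39449336]
[217.76701929 219.20651344] [330.6806579  215.93166767]
```

View pics/m2.png

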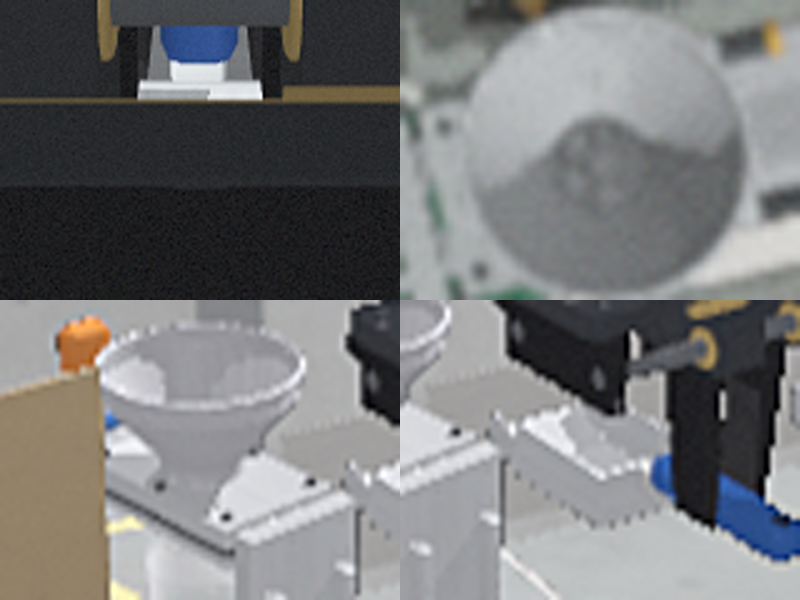

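The montage shows an empty pan (lower right), a cluster of balls in the funnel throat at about (600,175) in the top view, and the stand undisturbed. I'll set the scoop back where it was.

Emit:
arm_command([
  {"translation": [0.008,0.001,0.008],"turn": [0,0,2]},
  {"translation": [0.023,0.004,0.025],"turn": [0,0,5]},
  {"translation": [0.041,0.008,0.05],"turn": [0,0,9]},
  {"translation": [0.058,0.011,0.08],"turn": [0,0,13]},
  {"translation": [0.07,0.013,0.11],"turn": [0,0,16]},
  {"translation": [0.077,0.0145,0.135],"turn": [0,0,19]},
  {"translation": [0.08,0.015,0.15],"turn": [0,0,20]},
  {"translation": [0.08,0.015,0.16],"turn": [0,0,20]},
])

```text
clock: 19.8
ee_pos: [528.0, 369.5, 16.5]
eef_rot: [-0.0, 0.795, 0.607, -0.0]
wrist_force: [0.3, -0.4, -1.5]
gripper_width: 17.6
finger_force: 55.0
```

Emit:
arm_command([
  {"translation": [0,0,0.008],"turn": [0,0,0]},
  {"translation": [0,0,0.016],"turn": [0,0,0]},
  {"translation": [0,0,0.022],"turn": [0,0,0]},
  {"translation": [0,0,0.025],"turn": [0,0,0]},
  {"translation": [0,0,0.026],"turn": [0,0,0]},
  {"translation": [0,0,0.026],"turn": [0,0,0]},
])

```text
clock: 20.55
ee_pos: [527.8, 369.9, -9.0]
eef_rot: [-0.0, 0.795, 0.607, 0.0]
wrist_force: [-0.6, -0.8, -1.7]
gripper_width: 17.9
finger_force: 55.0
```

Emit:
arm_command([
  {"translation": [0,0,0.001],"turn": [0,0,0]},
  {"translation": [0,0,0.002],"turn": [0,0,0]},
  {"translation": [0,0,0.002],"turn": [0,0,0]},
])

```text
clock: 20.92
ee_pos: [527.8, 369.9, -11.1]
eef_rot: [-0.0, 0.795, 0.607, 0.0]
wrist_force: [0.5, -0.1, -1.0]
gripper_width: 17.7
finger_force: 55.0
```

Emit:
arm_command([
  {"translation": [0,0,0],"turn": [0,0,0]},
  {"translation": [0,0,0],"turn": [0,0,0]},
  {"translation": [0,0,0],"turn": [0,0,0]},
  {"translation": [0,0,0],"turn": [0,0,0]},
  {"translation": [0,0,0],"turn": [0,0,0]},
  {"translation": [0,0,0],"turn": [0,0,0]},
  {"translation": [0,0,0],"turn": [0,0,0]},
], hand=110)

```text
clock: 21.8
ee_pos: [527.8, 369.9, -11.1]
eef_rot: [-0.0, 0.795, 0.607, 0.0]
wrist_force: [-0.6, -0.7, -0.4]
gripper_width: 54.0
finger_force: 0.0
```

Emit:
arm_command([
  {"translation": [0,0,-0.008],"turn": [0,0,0]},
  {"translation": [0,0,-0.03],"turn": [0,0,0]},
  {"translation": [0,0,-0.065],"turn": [0,0,0]},
  {"translation": [0,0,-0.11],"turn": [0,0,0]},
  {"translation": [0,0,-0.15],"turn": [0,0,0]},
  {"translation": [0,0,-0.185],"turn": [0,0,0]},
  {"translation": [0,0,-0.21],"turn": [0,0,0]},
  {"translation": [0,0,-0.22],"turn": [0,0,0]},
])

```text
clock: 22.8
ee_pos: [528.0, 370.0, 210.8]
eef_rot: [0.0, 0.795, 0.607, 0.001]
wrist_force: [0.3, -0.1, -0.6]
gripper_width: 54.2
finger_force: 0.0
```

```bash
python3 - <<'E'
from h import *
s=snap('side','s5');o=r.get_obs();T=q2R(o['eef_rot']);p=np.array(o['ee_pos']);print(p,o['gripper_width'],T.as_matrix().round(3)[:, :2].tolist())
i=np.asarray(s['pixels']).astype(int);m=np.argwhere(((i[:,:,2]>i[:,:,0]+50)&(i[:,:,2]>i[:,:,1]+40))[280:360,340:400]);print('handle',len(m),m.mean(0)+[280,340],m.min(0)+[280,340],m.max(0)+[280,340])
b=np.asarray(load('side0')['pixels']).astype(int)
print('pan diff',np.abs(i-b)[285:320,335:375].mean())
t=load('top0')
F=np.array([526.3,-42.3,0]);G=np.array([546.3,-137.8,0]);yaw=102.5;ux=np.array([np.cos(np.radians(yaw)),np.sin(np.radians(yaw)),0])
print('grip by yaw',F-100*ux)
# tool y wanted along stand y
E
```

```text
[528.13719439 370.04225975 211.06746351] 53.97133758401808 [[0.263, 0.965], [0.965, -0.263], [0.002, 0.002]]
handle 282 [324.0248227  369.34042553] [310 359] [338 379]
pan diff 4.582619047619048
grip by yaw [ 547.94396139 -139.92960071    0.        ]
```

The scoop is back in its place, lying flat (its handle pixels match the first picture). Before moving to the gate I'll check the clearance to the monitor.

```bash
python3 - <<'E'
from h import *
t=load('top0');s=load('side0')
for z in(150,200,250,300,400,500):
    P=atz(t,285.5,144.5,z);Q=atz(t,355,147,z);print(z,P.round(),proj(s,P).round(),Q.round(),proj(s,Q).round())
i=np.asarray(load('s5')['pixels']).astype(int)
m=np.argwhere((i[:,:,0]>190)&(i[:,:,1]<150)&(i[:,:,1]>60)&(i[:,:,2]<90)&(np.arange(420)[:,None]<230)); print('orange',len(m),m.mean(0)[::-1],m.min(0)[::-1],m.max(0)[::-1])
print(proj(s,[547,-139,165]),proj(s,[547,-139,142]))
E
```

```text
150 [729.  38. 150.] [216. 225.] [ 719. -150.  150.] [194. 195.]
200 [718.  37. 200.] [218. 205.] [ 708. -143.  200.] [197. 178.]
250 [707.  37. 250.] [221. 184.] [ 698. -136.  250.] [200. 160.]
300 [696.  36. 300.] [224. 162.] [ 687. -129.  300.] [203. 141.]
400 [673.  35. 400.] [230. 116.] [ 666. -115.  400.] [210. 101.]
500 [651.  34. 500.] [236.  67.] [ 644. -101.  500.] [217.  58.]
orange 12 [255.75       181.08333333] [251 179] [260 182]
[255.58597228 178.84188447] [255.96562112 186.55974053]
```

Emit:
arm_command([
  {"translation": [-0.012,0.004,0],"turn": [0,0,0]},
  {"translation": [-0.036,0.012,0],"turn": [0,0,0]},
  {"translation": [-0.07,0.022,0],"turn": [0,0,0]},
  {"translation": [-0.11,0.035,0],"turn": [0,0,0]},
  {"translation": [-0.15,0.047,0],"turn": [0,0,0]},
  {"translation": [-0.19,0.059,0],"turn": [0,0,0]},
  {"translation": [-0.23,0.072,0],"turn": [0,0,0]},
  {"translation": [-0.27,0.085,0],"turn": [0,0,0]},
], hand=70)

```text
clock: 23.85
ee_pos: [537.9, 84.2, 208.2]
eef_rot: [-0.0, 0.795, 0.607, -0.001]
wrist_force: [-0.2, 0.5, 0.2]
gripper_width: 68.9
finger_force: 0.0
```

Emit:
arm_command([
  {"translation": [-0.04,0.012,0],"turn": [0,0,-2]},
  {"translation": [-0.08,0.025,0],"turn": [0,0,-6]},
  {"translation": [-0.12,0.037,0],"turn": [0,0,-11]},
  {"translation": [-0.155,0.048,0],"turn": [0,0,-16]},
  {"translation": [-0.185,0.057,0],"turn": [0,0,-21]},
  {"translation": [-0.205,0.064,0],"turn": [0,0,-25]},
  {"translation": [-0.215,0.067,0],"turn": [0,0,-27.5]},
  {"translation": [-0.216,0.067,0],"turn": [0,0,-27.5]},
])

```text
clock: 24.85
ee_pos: [545.4, -140.5, 208.1]
eef_rot: [-0.001, 0.628, 0.778, -0.0]
wrist_force: [1.3, -0.0, -0.1]
gripper_width: 68.7
finger_force: 0.0
```

```bash
python3 - <<'E'
from h import *
w=snap('wrist','w6');o=r.get_obs();T=q2R(o['eef_rot']);p=np.array(o['ee_pos']);print(p,T.as_matrix().round(3).tolist(),o['gripper_width'],np.round(o['joint_pos'],2))
i=np.asarray(w['pixels']).astype(int)
def comps(m,lo,n):
    k,lab,st,ce=cv2.connectedComponentsWithStats(m.astype(np.uint8))
    for a in range(1,k):
        if st[a,4]>lo: print(n,st[a],ce[a].round(1))
R_,G_,B_=i[:,:,0],i[:,:,1],i[:,:,2]
comps((R_>180)&(G_>60)&(G_<150)&(B_<80),20,'orange')
comps((R_>150)&(G_<80)&(B_<90),6,'red')
print('expect grip top',proj(w,[547,-139,165]),'bot',proj(w,[547,-139,119]),'P',proj(w,[515,-140,105]))
E
```

```text
[ 545.59650306 -139.91686175  208.25387267] [[-0.21, 0.978, -0.001], [0.978, 0.21, 0.0], [0.001, -0.001, -1.0]] 69.23143276636482 [-0.37  0.38  1.68  0.    1.09 -0.58]
orange [230 194  24   6  91] [244.7 196.7]
orange [268 194  31  19 114] [280.6 202.8]
orange [272 219  17   2  26] [280.5 219.4]
orange [339 299   7  26  80] [342.1 311.8]
red [230 194  24   6  89] [244.6 196.7]
red [234 240  14   1  14] [240.5 240. ]
red [339 298   7  25  56] [342.2 310.6]
expect grip top [283.82346756 210.23852619] bot [283.42366495 197.5496956 ] P [251.69211153 188.70907763]
```

The grip sits between the fingers as expected (orange at columns 268–299, expected 284). I'll descend, then close.

Emit:
arm_command([
  {"translation": [0,0.001,0.01],"turn": [0,0,0]},
  {"translation": [0,0.0015,0.03],"turn": [0,0,0]},
  {"translation": [0,0.0015,0.05],"turn": [0,0,0]},
  {"translation": [0,0.0015,0.068],"turn": [0,0,0]},
  {"translation": [0,0.0015,0.08],"turn": [0,0,0]},
  {"translation": [0,0.0015,0.088],"turn": [0,0,0]},
  {"translation": [0,0.0015,0.092],"turn": [0,0,0]},
  {"translation": [0,0.0015,0.092],"turn": [0,0,0]},
])

```text
clock: 25.9
ee_pos: [548.2, -138.7, 116.9]
eef_rot: [0.0, 0.628, 0.779, 0.0]
wrist_force: [0.4, 0.2, 0.5]
gripper_width: 68.8
finger_force: 0.0
```

Emit:
arm_command([
  {"translation": [0,0,0],"turn": [0,0,0]},
  {"translation": [0,0,0],"turn": [0,0,0]},
  {"translation": [0,0,0],"turn": [0,0,0]},
  {"translation": [0,0,0],"turn": [0,0,0]},
  {"translation": [0,0,0],"turn": [0,0,0]},
  {"translation": [0,0,0],"turn": [0,0,0]},
  {"translation": [0,0,0],"turn": [0,0,0]},
  {"translation": [0,0,0],"turn": [0,0,0]},
], hand=255, force=60)

```text
clock: 26.9
ee_pos: [548.4, -138.7, 116.9]
eef_rot: [0.0, 0.628, 0.779, 0.0]
wrist_force: [4.3, 0.9, -2.4]
gripper_width: 27.7
finger_force: 60.0
```

```bash
python3 - <<'E'
from h import *
t=snap('top','t7');s=snap('side','s7');o=r.get_obs();print(o['ee_pos'],o['gripper_width'],o['finger_force'],o['wrist_force'])
for nm,c in(('t0',load('top0')),('t7',t)):
    i=np.asarray(c['pixels']).astype(int);m=((i[:,:,0]>i[:,:,1]+60)&(i[:,:,0]>i[:,:,2]+50)).astype(np.uint8);m[:,:340]=0;m[:190]=0;m[260:]=0;m[:,400:]=0
    k,l,st,ce=cv2.connectedComponentsWithStats(m)
    print(nm,[(st[a].tolist(),ce[a].round(1).tolist()) for a in range(1,k)])
E
```

```text
[ 548.41214006 -138.66913064  116.88214242] 27.93179631974879 59.99950647354126 [ 4.64635488  2.05718359 -1.69613327]
t0 [([349, 205, 8, 11, 63], [352.5, 210.0]), ([353, 222, 2, 5, 9], [353.6, 223.8])]
t7 []
```

Gripped at 27.9 mm wide with 60 N. Now I'll pull 46 mm along −tool x, slowly.

Emit:
arm_command([
  {"translation": [-0.003,0,0],"turn": [0,0,0]},
  {"translation": [-0.008,0,0],"turn": [0,0,0]},
  {"translation": [-0.015,0,0],"turn": [0,0,0]},
  {"translation": [-0.023,0,0],"turn": [0,0,0]},
  {"translation": [-0.031,0,0],"turn": [0,0,0]},
  {"translation": [-0.038,0,0],"turn": [0,0,0]},
  {"translation": [-0.043,0,0],"turn": [0,0,0]},
  {"translation": [-0.046,0,0],"turn": [0,0,0]},
])

```text
clock: 28.0
ee_pos: [558.8, -182.4, 116.9]
eef_rot: [-0.0, 0.628, 0.778, 0.001]
wrist_force: [9.9, 10.7, -0.8]
gripper_width: 27.9
finger_force: 60.0
```

Emit:
arm_command([
  {"translation": [0,0,0],"turn": [0,0,0]},
  {"translation": [0,0,0],"turn": [0,0,0]},
  {"translation": [0,0,0],"turn": [0,0,0]},
  {"translation": [0,0,0],"turn": [0,0,0]},
  {"translation": [0,0,0],"turn": [0,0,0]},
  {"translation": [0,0,0],"turn": [0,0,0]},
])

```text
clock: 28.75
ee_pos: [558.7, -182.2, 116.9]
eef_rot: [0.0, 0.628, 0.779, 0.001]
wrist_force: [9.5, 10.5, -0.5]
gripper_width: 27.3
finger_force: 60.0
```

```bash
python3 - <<'E'
from h import *
o=r.get_obs();T=q2R(o['eef_rot']);p=np.array(o['ee_pos']);print(p,o['gripper_width'],o['finger_force'],o['wrist_force'],'pulled',np.hypot(*(p-[548.4,-138.7,0])[:2]))
w=snap('wrist','w8');t=snap('top','t8');s=snap('side','s8')
c0=load('top0');M=atz(c0,270+609/6,165+364/6,105)
print('mark',M)
for nm,c in(('w',w),('t',t),('s',s)):
    i=np.asarray(c['pixels']).astype(int);m=((i[:,:,0]>i[:,:,1]+50)&(i[:,:,0]>i[:,:,2]+40)).astype(np.uint8)
    k,l,st,ce=cv2.connectedComponentsWithStats(m);u=proj(c,M);print(nm,'mark px',u.round(1))
    for a in range(1,k):
        if st[a,4]>4 and np.hypot(*(ce[a]-u))<70: print('  ',st[a].tolist(),ce[a].round(1).tolist(),np.asarray(c['pixels'])[l==a].mean(0).round())
# bottle region change
a=np.asarray(load('s5')['pixels']).astype(int);b=np.asarray(s['pixels']).astype(int)
u=proj(s,[526,-42,18]);print('bottle bottom px',u)
d=np.abs(a-b).sum(2)
for y in range(215,252,4): print(y,d[y,262:300:2])
E
```

```text
[ 558.73120871 -182.22198388  116.91319709] 27.279776373840605 60.00168800354004 [ 9.46730229 10.47934706 -0.52505975] pulled 44.73138667557271
mark [ 507.47508005 -196.85892926  105.        ]
w mark px [207.8 227.7]
   [204, 222, 35, 10, 263] [223.8, 226.9] [226.  83.  81.]
t mark px [371.5 225.7]
s mark px [260.8 188.6]
   [241, 174, 11, 17, 128] [246.5, 182.7] [174. 106.  54.]
   [235, 238, 10, 34, 271] [239.3, 254.1] [161.  62.  62.]
bottle bottom px [279.60477079 239.10896815]
215 [4 7 3 2 4 0 2 4 0 1 2 3 0 2 4 2 4 1 3]
219 [2 1 2 1 2 1 2 1 2 3 2 4 2 2 4 1 1 1 2]
223 [3 1 3 1 2 1 0 2 6 2 2 2 1 3 3 1 2 3 1]
227 [1 2 1 3 1 2 2 1 0 1 1 7 1 1 3 3 2 2 2]
231 [1 2 6 7 1 4 5 3 3 2 3 0 1 1 3 2 1 6 1]
235 [17  6 17 17  1  0  4 21 64  1  1  0  2  4  0  2  3  0  4]
239 [ 47  26   2   1   1  29 170  24   7  39 189 210  20   1   4   2   3   4
   3]
243 [  7  29   5   5   2  34 114  18   1  13 187 193  60   6   0   4   3   2
   2]
247 [ 4  7 34  8  9 11  3  2  2  1  3  1  2  3  4  1  1  4  0]
251 [14 15 87  8 11  8  5  5  4 29  2  7  2  3  1  2  4  1  2]
```

```bash
python3 - <<'E'
from h import *
w=load('w8');i=np.asarray(w['pixels']).astype(int)
m=(i[:,:,0]>i[:,:,1]+50)&(i[:,:,0]>i[:,:,2]+40)
for x in range(202,242,2): 
    y=np.where(m[215:240,x])[0]+215; print(x,y.min() if len(y) else '-',y.max() if len(y) else '-',y.mean().round(1) if len(y) else '-',i[int(y.mean()),x].tolist() if len(y) else '')
for v in(222,226,231): print(v,atz(w,206,v,105).round(1),atz(w,222,v,105).round(1))
# throat in top
t0,p4,t8=[cv2.cvtColor(np.asarray(load(n)['pixels']),cv2.COLOR_RGB2GRAY).astype(int) for n in('top0','p4t','t8')]
print('funnel diff t8-top0 ring',np.abs(t8-t0)[200:238,300:334].mean(),'p4-t8 throat')
for k,a in(('0',t0),('p4',p4),('t8',t8)): print(k);print(a[212:225:1,309:325])
E
```

```text
202 - - - 
204 226 229 227.5 [240, 65, 64]
206 226 230 228.0 [233, 74, 71]
208 226 230 228.0 [233, 75, 70]
210 226 230 228.0 [234, 79, 76]
212 225 230 227.5 [234, 76, 72]
214 225 230 227.5 [234, 74, 71]
216 225 230 227.5 [235, 77, 74]
218 225 230 227.5 [235, 77, 75]
220 225 229 227.0 [235, 77, 76]
222 222 230 226.0 [219, 66, 64]
224 222 231 226.5 [220, 72, 69]
226 222 231 226.5 [178, 55, 52]
228 222 231 226.5 [233, 75, 75]
230 222 231 226.5 [233, 79, 76]
232 222 231 226.5 [232, 76, 73]
234 222 231 226.5 [233, 77, 76]
236 222 230 226.0 [233, 75, 74]
238 222 231 226.5 [222, 62, 55]
240 - - - 
222 [ 505.6 -192.9  105. ] [ 516.8 -190.4  105. ]
226 [ 506.  -195.9  105. ] [ 517.3 -193.4  105. ]
231 [ 506.6 -199.6  105. ] [ 517.9 -197.2  105. ]
funnel diff t8-top0 ring 16.30340557275542 p4-t8 throat
0
[[178 178 177 181 177 172 162 166 165 170 160 163 159 157 151 152]
 [175 181 177 161 156 148 138 137 137 145 153 158 155 152 151 150]
 [176 173 157 132 114 110 111 108 105 116 127 142 148 149 152 148]
 [175 157 130 113 108 102 104 102 101 105 105 109 130 144 145 142]
 [162 141 126 122 117 107 
[... 1627 characters left out ...]
 179 163 156 160 163 164 159]
 [173 160 127 102  99 136 191 202 200 196 181 160 148 152 156 152]
 [176 173 142 118 114 149 191 200 201 202 200 180 152 136 134 136]
 [175 191 179 162 168 182 198 200 200 201 201 197 168 126 109 107]
 [185 201 198 192 197 198 200 200 198 202 201 202 183 134 103 100]
 [191 202 199 200 201 202 201 200 199 202 198 200 191 145 109 101]
 [188 192 184 191 196 200 200 201 199 200 197 188 173 135 108 106]
 [164 158 146 161 195 201 200 199 201 200 189 155 127 106 101 105]
 [127 118 110 135 180 200 201 198 200 195 177 133 101 101 104 103]
 [102 104  99 127 178 199 203 202 202 200 185 135 103  99 102 107]
 [102 100 110 145 187 200 201 201 202 201 195 145 108  99 103 103]]
```

The bore is clear and the bright bottle floor shows through it, with dark balls at the edges. The red pointer (row 226.5) is about 0.8 px short of the mark (row 227.3), so I'll pull 1 mm more.

Emit:
arm_command([
  {"translation": [-0.0005,0.0003,0],"turn": [0,0,0]},
  {"translation": [-0.001,0.0005,0],"turn": [0,0,0]},
  {"translation": [-0.001,0.0005,0],"turn": [0,0,0]},
  {"translation": [-0.001,0.0005,0],"turn": [0,0,0]},
])

```text
clock: 29.4
ee_pos: [558.9, -183.1, 116.9]
eef_rot: [-0.0, 0.628, 0.779, 0.001]
wrist_force: [7.4, 10.1, 0.6]
gripper_width: 27.3
finger_force: 60.0
```

```bash
python3 - <<'E'
from h import *
o=r.get_obs();p=np.array(o['ee_pos']);print(p,o['gripper_width'],o['finger_force'],o['wrist_force'],'pulled',np.hypot(*(p-[548.4,-138.7,0])[:2]))
w=snap('wrist','w9');i=np.asarray(w['pixels']).astype(int);m=(i[:,:,0]>i[:,:,1]+50)&(i[:,:,0]>i[:,:,2]+40)
for x in range(204,240,4):
    y=np.where(m[210:245,x])[0]+210; print(x,(y.min(),y.max(),y.mean().round(1)) if len(y) else '-')
t=snap('top','t9');g=cv2.cvtColor(np.asarray(t['pixels']),cv2.COLOR_RGB2GRAY).astype(int)
for a in g[209:231,306:328]: print(''.join('#' if v<125 else '+' if v<160 else '.' for v in a))
s=snap('side','s9');a=np.asarray(load('s5')['pixels']).astype(int);b=np.asarray(s['pixels']).astype(int);d=np.abs(a-b).sum(2)
for row in d[230:250,258:304]: print(''.join('#' if v>120 else '+' if v>50 else '.' for v in row))
c=load('top0');h=load('side0');A=np.asarray(h['pixels']).astype(int)
print('scoop area diff',np.abs(A-b)[300:345,335:385].mean())
E
```

```text
[ 558.92171406 -183.07677897  116.85703351] 27.3111403367135 60.000101923942566 [ 7.36994901 10.08466296  0.63960118] pulled 45.607071586222375
204 (np.int64(226), np.int64(229), np.float64(227.5))
208 (np.int64(225), np.int64(229), np.float64(227.0))
212 (np.int64(225), np.int64(229), np.float64(227.0))
216 (np.int64(225), np.int64(229), np.float64(227.0))
220 (np.int64(225), np.int64(229), np.float64(227.0))
224 (np.int64(222), np.int64(231), np.float64(226.5))
228 (np.int64(222), np.int64(231), np.float64(226.5))
232 (np.int64(222), np.int64(231), np.float64(226.5))
236 (np.int64(222), np.int64(231), np.float64(226.5))
......................
......................
......................
.....................+
.......+............++
.....++#+......+..++++
.....+##+......+++++++
.....+##+......+++++++
+++.............+####+
+++.............+#####
+#+.............+#####
##+.............+#####
##+.++........++######
###+##+.......+#######
######+.......+#######
######+.......+#######
######........+#######
######+......+########
#######+++++##########
######################
##########
[... 310 characters left out ...]
.......
...+++.+++........###+........................
...+++++..........+#+.........................
...+...................+##+...................
...............+##.....####+..................
..............#####...+#####..................
..........+...#####....#####..................
..............####+....+####+.................
...............+++.....+####+.................
........................+##+..................
........+.................+...................
........++....................................
..............................................
............++++..............................
.............++...............................
scoop area diff 27.269185185185187
```

```bash
python3 - <<'E'
from h import *
s=load('s9');i=np.asarray(s['pixels']).astype(int);b=np.asarray(load('side0')['pixels']).astype(int)
for k in(b,i):
    m=np.argwhere(((k[:,:,2]>k[:,:,0]+50)&(k[:,:,2]>k[:,:,1]+40))[280:360,340:400]);print(len(m),m.mean(0)+[280,340])
d=(i-b)[300:345,335:385];print(d.mean((0,1)),d.std((0,1)))
g=cv2.cvtColor(np.asarray(s['pixels']),cv2.COLOR_RGB2GRAY).astype(int);g0=cv2.cvtColor(np.asarray(load('side0')['pixels']),cv2.COLOR_RGB2GRAY).astype(int)
print(g0[292:312:2,342:372:2]);print(g[292:312:2,342:372:2])
n=proj(s,[526,-42,85]);print('bottle mouth',n,np.abs(i-np.asarray(load('s5')['pixels']).astype(int))[205:230,262:296].mean())
E
```

```text
278 [324.0323741  369.34532374]
274 [323.90145985 369.42335766]
[24.35511111 25.65333333 26.70577778] [25.83604086 26.11330525 26.48997483]
[[228 189 188 167 176 183 182 182 183 154 187 148 147 148 147]
 [210 175 178 177 176 176 176 177 178 159 161 174 148 147 148]
 [181 175 176 175 177 175 175 177 177 172 164 168 150 147 145]
 [160 175 176 176 176 177 177 179 178 179 162 163 177 144 146]
 [162 185 175 174 175 173 177 170 179 181 168 162 155 153 147]
 [163 160 178 178 180 168 169 158 176 182 178 161 163 197 143]
 [164 161 197 176 178 170 153 149 174 178 175 168 161 160 171]
 [209 160 160 181 169 170 158 145 166 169 151 185 159 161 169]
 [232 166 161 200 149 158 147 166 154 160 162 181 172 173 174]
 [217 152 162 159 167 157 166 170 175 125  86  78  84 162 159]]
[[223 160 160 173 177 182 182 181 175 164 185 144 146 148 147]
 [169 177 179 177 176 177 175 177 177 160 161 198 144 147 148]
 [191 176 176 176 176 175 176 177 177 166 160 183 159 144 146]
 [153 171 176 176 177 176 177 177 177 172 162 159 242 142 147]
 [162 224 174 174 175 174 175 176 177 180 160 161 161 184 144]
 [163 147 204 179 179 198 180 183 180 181 179 162 160 232 171]
 [159 160 232 178 180 177 179 180 182 181 181 187 161 153 215]
 [167 160 149 203 169 210 211 177 183 181 181 176 159 155 201]
 [235 157 159 224 237 235 238 178 178 197 204 205 184 207 206]
 [218 154 162 152 240 222 223 217 196 154 142 114 125 160 157]]
bottle mouth [278.99836903 217.2368167 ] 2.443137254901961
```

The scoop is in place with an empty pan (the brightness change is only the arm's shadow moving), the bore is clear and the bottle hasn't moved. I'm handing in.

```bash
python3 -c "
from station import r
print(r.job_done())"
```

```text
the job is handed in; nothing more can be done
None
```

The job is handed in at about 29.5 s: the scoop was emptied into the funnel and is back flat in its place, the gate is held with its pointer on the red mark, and the bottle has not moved. The cameras show a clear bore and balls in the bottle, but I could make out only about three there, so all five is inferred from the empty pan and bore.

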